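# Switch on the soldering bench

### The arm

A 6-joint arm with a two-finger parallel gripper is mounted at the origin on the work surface. World frame = base frame: x ahead of the robot, y to its left, z up, the work surface at z = 0. Lengths are in m, angles in rad, forces in N, time in s.
With the tool pointing down it reaches from about 0.375 to 0.975 m from the base axis. Payload 3.8 kg.
Tool frame: the origin (TCP) lies at the very end of the fingers, on their centre line; the grasp point (between the pads) lies 19 mm behind it; z points along the fingers, y is the line along which they close (so a half turn about z gives the same grasp; the last joint's range is limited). The gripper opens to 85 mm and grips with 20 to 120 N. Pads are 22 mm wide; open, the fingers measure 114 mm over their backs; the gripper's body (76 mm by 85 mm) begins 54 mm behind the grasp point. The pads swing forward as they close: fully open they stand 13 mm farther back than shut.
Start: joints at [1.197, 0.264, 1.604, -0, 1.274, -0.037], TCP at [0.223, 0.637, 0.231] pointing down, gripper open.
Joint ranges: [-2.63, 2.63], [-0.94, 2.18], [0.31, 2.57], [-1.31, 4.45], [0, 2.66], [-2.55, 2.55]. Speed limits (rad/s): [2.57, 2.57, 3.14, 3.14, 3.14, 3.14].

### API

Orientations are given as a rotation vector (axis times angle).
In Python, from workcell import bot, vision gives the robot as it stands. The module is installed in compiled form; this text tells all that it offers.
- The arm moves only by the tool play_rows, never from a script. Its argument "moves" is a list that holds one entry, the list of rows, each a list of 7 numbers: the turn, a rotation vector about the tool's x, y, z as a fraction of full scale, then the shift along the tool's x, y, z as a fraction of full scale, then the finger opening in mm, from 0 to 85.4. In form: [[[ax, ay, az, x, y, z, jaw], ...]]. A call has 1 to 5 rows; each row shifts and turns the commanded pose from where the row before left it, along the tool's axes as they then stand; what a row does not reach is not made up. Full scale, the value 1, is 0.1 m for a shift and 0.5 rad for a turn. A row lasts 1/12 s, in which the tool goes at most 41.7 mm and 7.16 degrees, less where a joint would pass 70% of its speed; a pose out of reach is approached as far as the arm can. A call with a number of a shift or a turn outside -1 to 1 is refused whole. A call with a gripper value outside its range is refused whole. The fingers move at their own pace and stop on an object; "newtons" is the grip in N (left out, the last holds). Time passes only in rows, so rows that do not move let the fingers close. It gives the time, the measured TCP pose, the force, the opening and the grip force at its end, in the units of the state.
- bot.read_state(): the state, without advancing time (a new reading comes with each control period).
- vision.read_camera(name): name is "side" or "top" or "wrist"; returns a dict with "image" (384x512x3 uint8, red, green, blue), "depth" (384x512 float32, m along the optical axis (not along the pixel's ray), 0 where there is no reading), "K" (3x3 intrinsics, pixels), "R" (3x3) and "t" (3): a world point X has camera coordinates R X + t. Camera axes: x right, y down, z forward; pixel columns grow to the right and rows downward; lengths in m; the calibration is good to about 2 mm. The wrist camera is an equidistant fisheye: a pixel r from the principal point sees the ray r / f radians off the axis. A picture is of the moment at which its call begins.
- bot.finish_job(): hands the job in; it is judged then, once.
The state is a dict: "time": time; "q": joint angles; "joint_vel": joint speeds; "joint_torque": joint torques, N m; "tool_pos": TCP position; "tcp_rot": TCP orientation; "wrist_force": force on the tool from outside, world axes, zero at the start; "torque": the same for the moment, N m; "width": opening from 0.0 (shut) to 1.0 (fully open); "grip_force": force on a finger pad.
Only numpy, scipy, OpenCV 4.12 (cv2) and the standard library are available. Lean on these libraries where they do the work, as an engineer would, in place of code of your own. Each camera call takes 0.05 s, during which the arm holds its last target. There are 200 camera calls.

### The job

Switch on the soldering bench by pressing with the closed fingertips, in this order: on the beige power console, press down the raised end of the mains rocker until it has tipped fully over; push the square key beside it fully down, where it stays; then on the soldering station press the wide bar key fully down, hold it for about a second and let it come back up. Leave the round key and the two triangular keys alone, and leave all the loose things where they are.

Things in the scene. Friction and masses are not known exactly. Their poses are not given: they have to be found in the camera images.
- console: Fixed beige power console, 170 (x) x 220 (y) x 62 mm high, on the robot's left or right (varies). Origin under its centre on the table, x away from its near edge, y left. On its flat top: the rocker (x -25, y +70), two push-key modules (x -25, y -5 and -70; which is which varies), and at the far edge two 4 mm dial meters and a loose flux jar.
- rocker (a joint): Mains rocker: pale grey see-saw 60 mm long (along console x), 30 wide, in a 6 mm high black frame, pivot 70 mm above the table; its upper faces form a shallow V (0.2 rad each). Value in rad: -0.2 = off, far (+x) end standing 18 mm above the pivot; +0.2 = on, far half level, 6 mm above the pivot. Stays where left; about 3 N at its end moves it. Starts within 0.04 of off.
- rocker_end (a point): Point on the upper face of the rocker's far half, 20 mm from the pivot, where to press straight down; it goes down about 8 mm from off to on and is then 76 mm above the table. Axes move with the rocker: x along its length towards the far end, y along the pivot.
- square_key (a joint): Push key with a square cap 24 x 24 mm, pale grey, on a black module 46 x 46 x 6 mm lying on the console. Latching: it stays down where it is pushed (needs about 3 N). Value in m: 0 = out, 0.006 = fully down (hard stop), positive downwards.
- square_top (a point): Centre of the square key's top face, 82 mm above the table when out, 76 mm when down; x and y axes along the cap's sides, z up.
- round_key (a joint): Push key with a round cap 24 mm across, of the same colour, height, stroke and force as the square key, on a like module beside it (65 mm between the two centres). Value in m: 0 = out, 0.006 = down; it also stays down. To be left out.
- round_top (a point): Centre of the round key's top face, 82 mm above the table when out.
- station: Fixed soldering station, pale green-grey, 160 (x) x 116 (y) x 80 mm high, on the side of the robot away from the console. Origin under its centre on the table, x away from its near edge, y left. On its flat dark top (81 mm): a display at the far end, two small triangular keys in the middle (x +5, y +28 and -28) and one wide bar key near its front edge (x -48, y 0).
- bar_key (a joint): The station's wide bar key, a cap 16 (x) x 50 (y) mm standing 10 mm above the top panel. Sprung: about 1.5 N starts it, 5 N takes it fully down, and it comes back when let go. Value in m: 0 = out, 0.005 = fully down (hard stop).
- bar_top (a point): Centre of the bar key's top face, 91 mm above the table when out, 86 mm when down; y along the bar, z up.
- up_key (a joint): Small triangular key, 18 x 20 mm, left one on the station (y +28), sprung, standing 10 mm above the panel. Value in m: 0 = out, 0.005 = down. To be left alone.
- down_key (a joint): Small triangular key, 18 x 20 mm, right one on the station (y -28), sprung, like the other. Value in m: 0 = out, 0.005 = down. To be left alone.
- spool: Loose steel solder spool, 52 mm across, 42 mm high, upright on the table between the two devices; origin under its centre.
- flux_jar: Loose amber glass jar, 32 mm across, 34 mm high, upright on the console's top at its far right corner; origin under its centre.
- cleaner: Loose dark steel tip-cleaner pot with brass wool, 72 mm across, 58 mm high, on the table to one side; origin under its centre.
- mug: Loose blue mug, 76 mm across with a handle, 85 mm high, on the table to the other side; origin under its centre.
- screwdriver: Loose screwdriver, 180 mm long, lying on the table pointing away from the robot, in the gap between the two devices; origin under its middle.
- pliers: Loose small pliers, 135 mm long, 10 mm high, lying on the table beyond the devices; origin beneath them near the joint.

How it is judged:
By the outcome, as a careful person would: the job done as asked, in the order asked, and still so for the second after the job is handed in, with the robot touching nothing.
It also fails if it takes over 51 s, if anything falls off the work surface, if the arm or the gripper's body presses on something with over 40 N, if the wrist force passes 120 N, or if a joint passes its speed limit or range.

## Working session

There is one attempt and no reset: what is moved stays moved. The work goes in short steps, Python scripts to look and compute and a tool call to move; the robot and the scene stay as the last step left them, time stands still between calls to the robot, and variables do not carry over. Pictures are saved under pics/ and viewed, at most 10 in all, crops included, and the job is handed in when it is done.

Besides the shell and the picture viewer there is one more tool, called after "Emit:" as a command line: name --argument value ..., lists and objects as JSON in quotes. play_rows: Moves the arm, as the interface text tells. Its arguments: {"type":"object","properties":{"moves":{"type":"array","items":{"type":"array","items":{"type":"array","items":{"type":"number"}}}},"newtons":{"type":"number"}},"required":["moves"]}

```bash
mkdir -p pics
python3 - <<'E'
from workcell import bot, vision
import cv2, pickle
s=bot.read_state(); print({k:s[k] for k in('time','tool_pos','tcp_rot','width','wrist_force')})
d={}
for n in('top','side'):
    c=vision.read_camera(n); d[n]=c
    cv2.imwrite(f'pics/{n}0.png',c['image'][:,:,::-1]); print(n,c['K'].tolist(),c['R'].round(3).tolist(),c['t'])
pickle.dump(d,open('c0.pkl','wb'))
E
```

```text
{'time': 0.0, 'tool_pos': array([0.22278487, 0.63637711, 0.22992893]), 'tcp_rot': array([-0.5264859 , -3.09666628,  0.0035136 ]), 'width': 1.0026395670478465, 'wrist_force': array([ 0.10075736, -0.41510705, -0.55295142])}
top [[441.8314969574116, 0.0, 251.5842791876633], [0.0, 441.8314969574116, 195.5158498215993], [0.0, 0.0, 1.0]] [[-0.08, -0.997, -0.002], [-0.976, 0.078, -0.205], [0.204, -0.014, -0.979]] [0.04107502 0.61571363 1.47451808]
side [[350.1346379945977, 0.0, 259.8753046690232], [0.0, 350.1346379945977, 194.45757910001785], [0.0, 0.0, 1.0]] [[0.783, -0.622, 0.01], [-0.309, -0.403, -0.861], [0.539, 0.672, -0.508]] [-0.47361971  0.26881755  0.73411956]
```

View pics/top0.png

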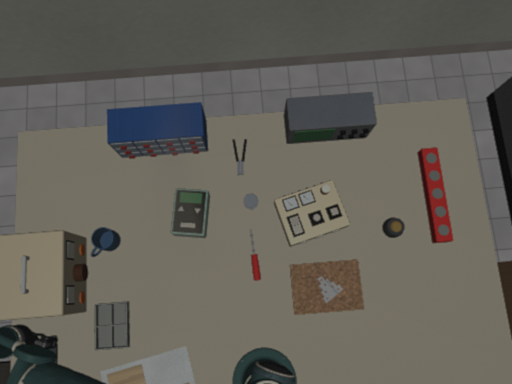

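View pics/side0.png

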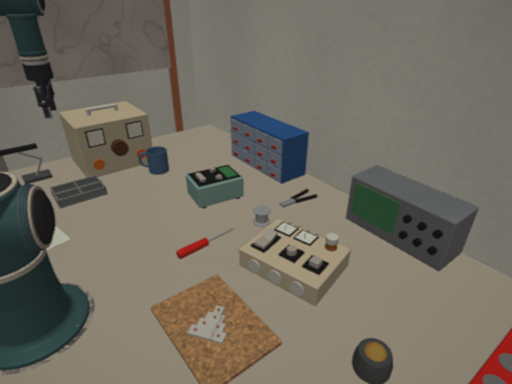

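The console is on the robot's right, at about (312,213) in the top view. The station is at (190,213), the spool at (251,201) and the screwdriver at (255,258). I'll enlarge the two devices next.

Run:
```python
import pickle,cv2,numpy as np
d=pickle.load(open('c0.pkl','rb'))
t=d['top']['image'];s=d['side']['image']
a=cv2.resize(t[175:250,265:355],None,fx=4.4,fy=4.4,interpolation=cv2.INTER_CUBIC)
b=cv2.resize(t[180:245,165:215],None,fx=4.4,fy=4.4,interpolation=cv2.INTER_CUBIC)
c=cv2.resize(s[215:300,235:355],None,fx=3,fy=3,interpolation=cv2.INTER_CUBIC)
e=cv2.resize(s[160:210,180:250],None,fx=3,fy=3,interpolation=cv2.INTER_CUBIC)
o=np.zeros((600,800,3),np.uint8)
for im,y,x in((a,0,0),(b,0,400),(c,335,0),(e,335,400)): o[y:y+im.shape[0],x:x+im.shape[1]]=im[:600-y,:800-x]
cv2.imwrite('pics/crop0.png',np.clip(o[:,:,::-1]*1.3,0,255).astype(np.uint8))
```

```text
(no output)
```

View pics/crop0.png

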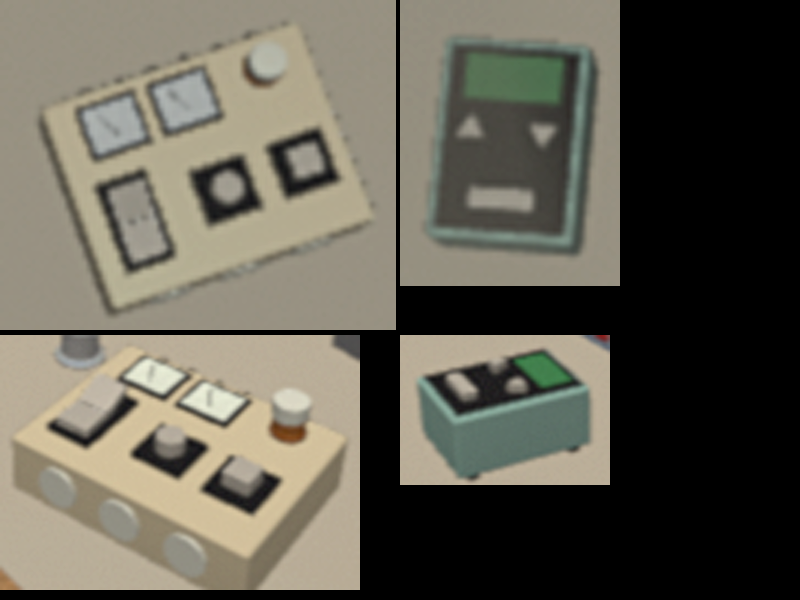

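The picture shows the rocker at top-view pixel (296,225), the round key in the middle at (317,217), the square key at (334,211) and the bar key at (188,225). I'll measure these by masks in both views.

```bash
cat > h.py <<'E'
import numpy as np, cv2
def ray_plane(c,uv,z):
    R,t=np.array(c['R']),np.array(c['t']); C=-R.T@t
    d=R.T@np.linalg.solve(c['K'],[uv[0],uv[1],1.]); return C+d*(z-C[2])/d[2]
def tri(c1,p1,c2,p2):
    P=[c['K']@np.c_[c['R'],c['t']] for c in(c1,c2)]
    X=cv2.triangulatePoints(P[0],P[1],np.array(p1,float).reshape(2,1),np.array(p2,float).reshape(2,1)).ravel(); return X[:3]/X[3]
def caps(im,box,dark,F=8,amin=4):
    """light low-saturation blobs enclosed by dark blobs: (cap centre, rect, hull centre)"""
    x0,y0,x1,y1=box
    u=cv2.resize(im[y0:y1,x0:x1],None,fx=F,fy=F,interpolation=cv2.INTER_CUBIC)
    v=u.max(2); dk=(v<dark).astype(np.uint8)
    px=lambda p:((np.array(p)+.5)/F-.5+[x0,y0])
    out=[]
    cs,h=cv2.findContours(dk,cv2.RETR_CCOMP,cv2.CHAIN_APPROX_NONE)
    for i,k in enumerate(cs):
        if cv2.contourArea(k)<amin*F*F: continue
        m=cv2.moments(k); r=cv2.minAreaRect(k)
        out.append(('hole' if h[0][i][3]>=0 else 'dark',px((m['m10']/m['m00'],m['m01']/m['m00'])).round(2),px(r[0]).round(2),(np.array(r[1])/F).round(1),round(r[2],1),round(cv2.contourArea(k)/F/F,1)))
    return out
E
python3 - <<'E'
import pickle; from h import *
d=pickle.load(open('c0.pkl','rb')); T,S=d['top'],d['side']
for n,c,b in(('top con',T,(265,175,355,250)),('top sta',T,(165,180,215,245)),('side con',S,(235,215,355,300)),('side sta',S,(180,160,250,210))):
  print(n)
  for r in caps(c['image'],b,100): print(' ',*r)
for n,p,z in(('rock',(295.7,225.2),.075),('round',(316.6,217.3),.082),('sq',(334.3,211.1),.082),('bar',(187.7,225.2),.091)): print(n,ray_plane(T,p,z).round(4))
print(tri(T,(334.3,211.1),S,(316,260.5)), 'camC',-T['R'].T@T['t'],-S['R'].T@S['t'])
E
```

```text
top con
  dark [312.1  238.35] [311.91 238.42] [ 1.8 13.8] 71.9 14.6
  dark [327.82 232.81] [327.75 232.82] [ 1.8 10.8] 72.0 13.3
  dark [343.15 227.32] [343.14 227.36] [1.5 8.4] 70.2 9.6
  dark [295.33 224.8 ] [295.31 224.78] [22.2 12.8] 69.4 266.0
  hole [295.84 224.84] [295.8  224.82] [17.2  8.6] 71.2 135.4
  dark [315.74 217.72] [315.77 217.64] [13.7 14.1] 71.0 178.4
  hole [316.37 217.03] [316.38 217.  ] [6.5 6.2] 45.0 31.6
  dark [333.34 211.6 ] [333.36 211.6 ] [13.8 13.9] 70.0 178.9
  hole [334.06 210.93] [334.09 210.99] [6.8 6.7] 68.2 39.7
  dark [283.49 226.47] [282.67 225.18] [50.7 13. ] 56.2 109.8
  dark [290.28 203.15] [290.26 203.17] [13.3 14.9] 71.1 186.3
  hole [290.31 202.98] [290.32 202.87] [10.7 12.3] 70.0 121.0
  dark [306.47 197.58] [306.49 197.58] [13.4 15. ] 71.2 187.0
  hole [306.58 197.38] [306.59 197.39] [10.7 12.3] 69.7 120.3
  dark [322.51 191.72] [322.58 191.62] [8.6 4.2] 39.1 19.0
top sta
  dark [190.63 212.37] [190.16 212.67] [36.8 49.1] 5.3 1621.5
  hole [187.48 224.75] [187.36 224.66] [14.6  4.7] 4.4 58.7
  hole [204.37 216.27] [204.31 216.49] [ 1.6 10
[... 820 characters left out ...]
215.49 192.71] [214.06 193.03] [57.1 30.4] 1.6 946.7
  dark [213.53 175.33] [214.02 175.02] [16.  51.1] 76.5 647.4
  hole [218.47 175.84] [218.44 175.88] [5.  3.6] 0.0 14.1
  hole [227.36 174.18] [227.5  174.16] [3.3 2. ] 53.7 4.3
  hole [200.02 176.05] [199.94 176.  ] [10.5  5. ] 45.0 43.5
  hole [232.51 173.29] [232.69 173.12] [3.  2.1] 0.0 4.1
  hole [222.32 168.56] [222.3  168.67] [1.9 4.8] 77.7 5.3
  dark [246.3  161.43] [245.19 162.06] [5.  8.5] 90.0 21.9
rock [ 0.4997 -0.1496  0.075 ]
round [ 0.52   -0.2224  0.082 ]
sq [ 0.5365 -0.285   0.082 ]
bar [0.5266 0.2151 0.091 ]
[ 0.53745965 -0.28595279  0.07926645] camC [0.30258505 0.01361147 1.56947476] [ 0.05800862 -0.67926956  0.6088825 ]
```

Run:
```python
import pickle; from h import *
d=pickle.load(open('c0.pkl','rb')); T,S=d['top'],d['side']
print('rocker frame',ray_plane(T,(295.32,224.79),.068),'rocker cap',ray_plane(T,(295.82,224.83),.076))
print('sq cap',ray_plane(T,(334.08,210.96),.082),'module',ray_plane(T,(333.35,211.6),.068))
print('round cap',ray_plane(T,(316.37,217.02),.082),'module',ray_plane(T,(315.75,217.68),.068))
print('bar',ray_plane(T,(187.42,224.7),.091))
for n,p,q in(('sq',(334.08,210.96),(316,260.5)),('round',(316.37,217.02),(291.6,248.5)),('bar',(187.42,224.7),(200,175.5)),('tri l',(180.5,208.5),(212,170)),('rock',(295.82,224.83),(264.5,239.5))): 
  X=tri(T,p,S,q); print(n,X.round(4))
```

```text
rocker frame [ 0.50210203 -0.14920696  0.068     ] rocker cap [ 0.5007665  -0.15002266  0.076     ]
sq cap [ 0.53702464 -0.28427654  0.082     ] module [ 0.5372101  -0.28431201  0.068     ]
round cap [ 0.52104756 -0.22175214  0.082     ] module [ 0.52099375 -0.22159436  0.068     ]
bar [0.52839527 0.21598879 0.091     ]
sq [ 0.5381 -0.2854  0.0785]
round [ 0.5217 -0.2223  0.0807]
bar [0.5291 0.2156 0.0913]
tri l [0.5874 0.2374 0.0847]
rock [ 0.5006 -0.15    0.0734]
```

Emit:
play_rows --moves '[[[0, 0, 0, -0.1, -0.13, 0, 0], [0, 0, 0, -0.2, -0.25, 0, 0], [0, 0, 0, -0.25, -0.3, 0, 0], [0, 0, 0, -0.25, -0.3, 0, 0], [0, 0, 0, -0.25, -0.3, 0, 0]]]' --newtons 40

```text
time: 0.52
tool_pos: [0.2798, 0.4798, 0.2304]
tcp_rot: [-0.525, -3.097, 0.002]
wrist_force: [1.2, 0.7, -0.6]
width: 0.302
grip_force: 0.0
```

Emit:
play_rows --moves '[[[0, 0, 0, -0.24, -0.28, 0, 0], [0, 0, 0, -0.24, -0.28, 0, 0], [0, 0, 0, -0.24, -0.28, 0, 0], [0, 0, 0, -0.24, -0.28, 0, 0], [0, 0, 0, -0.24, -0.28, 0, 0]]]'

```text
time: 0.93
tool_pos: [0.3468, 0.3079, 0.2309]
tcp_rot: [-0.526, -3.097, 0.001]
wrist_force: [1.1, -0.2, -0.4]
width: -0.002
grip_force: 0.0
```

Emit:
play_rows --moves '[[[0, 0, 0, -0.24, -0.28, 0, 0], [0, 0, 0, -0.24, -0.28, 0, 0], [0, 0, 0, -0.24, -0.28, 0, 0], [0, 0, 0, -0.24, -0.28, 0, 0], [0, 0, 0, -0.24, -0.28, 0, 0]]]'

```text
time: 1.35
tool_pos: [0.4138, 0.1362, 0.2311]
tcp_rot: [-0.526, -3.097, 0.0]
wrist_force: [0.0, -0.9, 0.1]
width: 0.001
grip_force: 0.0
```

Emit:
play_rows --moves '[[[0, 0, 0, -0.24, -0.28, 0, 0], [0, 0, 0, -0.24, -0.28, 0, 0], [0, 0, 0, -0.24, -0.28, 0, 0], [0, 0, 0, -0.24, -0.28, 0, 0], [0, 0, 0, -0.24, -0.28, 0, 0]]]'

```text
time: 1.77
tool_pos: [0.4808, -0.0357, 0.231]
tcp_rot: [-0.527, -3.097, -0.0]
wrist_force: [0.3, 0.4, 0.3]
width: 0.0
grip_force: 0.0
```

Emit:
play_rows --moves '[[[0, 0, -0.24, 0, 0, 0, 0], [0, 0, -0.24, 0, 0, 0, 0], [0, 0, -0.24, 0, 0, 0, 0], [0, 0, -0.24, 0, 0, 0, 0], [0, 0, -0.24, 0, 0, 0, 0]]]'

```text
time: 2.18
tool_pos: [0.4804, -0.0341, 0.2307]
tcp_rot: [0.42, -3.112, -0.001]
wrist_force: [-0.3, 0.7, -0.0]
width: 0.0
grip_force: 0.0
```

```bash
cat > go.py <<'E'
import sys,numpy as np; from workcell import bot
from scipy.spatial.transform import Rotation as Ro
s=bot.read_state(); R=Ro.from_rotvec(s['tcp_rot']).as_matrix(); tgt=np.array([float(a) for a in sys.argv[1:4]])
print('t',round(s['time'],2),'pos',s['tool_pos'].round(4),'F',s['wrist_force'].round(1),'w',round(s['width'],3))
print('tool y world deg',np.degrees(np.arctan2(R[1,1],R[0,1])).round(1),'zaxis',R[:,2].round(3),'shift units',(R.T@(tgt-s['tool_pos'])*10).round(3))
E
python3 go.py .521 -.1445 .1
```

```text
t 2.18 pos [ 0.4804 -0.0341  0.2307] F [-0.3  0.7 -0. ] w 0.0
tool y world deg 105.4 zaxis [-0.001  0.    -1.   ] shift units [-0.1   -1.173  1.306]
```

Emit:
play_rows --moves '[[[0, 0, 0, -0.02, -0.235, 0.1, 0], [0, 0, 0, -0.02, -0.235, 0.2, 0], [0, 0, 0, -0.02, -0.235, 0.25, 0], [0, 0, 0, -0.02, -0.235, 0.25, 0], [0, 0, 0, -0.02, -0.235, 0.25, 0]]]'

```text
time: 2.6
tool_pos: [0.5211, -0.1456, 0.1252]
tcp_rot: [-0.412, 3.114, -0.0]
wrist_force: [1.2, 0.2, 0.4]
width: -0.004
grip_force: 0.0
```

Emit:
play_rows --moves '[[[0, 0, 0, 0, 0, 0.25, 0], [0, 0, 0, 0, 0, 0, 0]]]'

```text
time: 2.77
tool_pos: [0.5166, -0.1444, 0.0953]
tcp_rot: [0.408, -3.105, -0.007]
wrist_force: [-1.6, 1.1, -0.8]
width: 0.0
grip_force: 0.0
```

```bash
python3 go.py .521 -.1445 .1
python3 - <<'E'
from workcell import vision
import cv2,numpy as np
s=vision.read_camera('side')['image'];t=vision.read_camera('top')['image']
a=cv2.resize(s[190:300,225:345],None,fx=3.3,fy=3.3,interpolation=cv2.INTER_CUBIC)
b=cv2.resize(t[175:250,265:355],None,fx=4.4,fy=4.4,interpolation=cv2.INTER_CUBIC)
o=np.zeros((364,800,3),np.uint8); o[:a.shape[0],:a.shape[1]]=a[:364]; o[:b.shape[0],400:400+b.shape[1]]=b
cv2.imwrite('pics/r1.png',o[:,:,::-1])
E
```

```text
t 2.77 pos [ 0.5166 -0.1444  0.0953] F [-1.6  1.1 -0.8] w 0.0
tool y world deg 105.0 zaxis [-0.01   0.003 -1.   ] shift units [-0.041 -0.012 -0.047]
```

View pics/r1.png

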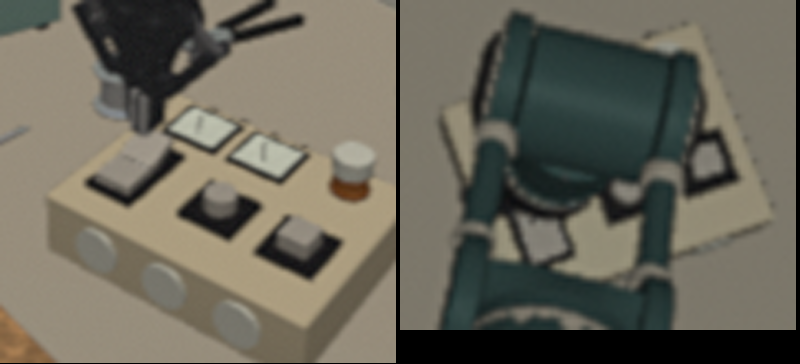

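The side view shows the closed fingertips at about (145,120) in the crop. They stand just above the rocker's far end at (150,145), between its edges. I'll re-read the settled pose.

```bash
python3 go.py .522 -.1443 .09
```

```text
t 2.87 pos [ 0.5195 -0.1442  0.1   ] F [ 0.3 -0.2 -0.2] w -0.002
tool y world deg 105.1 zaxis [-0.004  0.001 -1.   ] shift units [-0.024 -0.008  0.1  ]
```

Emit:
play_rows --moves '[[[0, 0, 0, -0.02, -0.005, 0.05, 0], [0, 0, 0, 0, 0, 0.05, 0], [0, 0, 0, 0, 0, 0.05, 0], [0, 0, 0, 0, 0, 0.05, 0], [0, 0, 0, 0, 0, 0.04, 0]]]'

```text
time: 3.28
tool_pos: [0.5255, -0.1446, 0.0789]
tcp_rot: [-0.412, 3.109, -0.003]
wrist_force: [2.3, 1.1, 3.9]
width: 0.002
grip_force: 1.9
```

Emit:
play_rows --moves '[[[0, 0, 0, 0, 0, 0, 0], [0, 0, 0, 0, 0, 0, 0], [0, 0, 0, 0, 0, 0, 0]]]'

```text
time: 3.53
tool_pos: [0.5232, -0.1446, 0.0775]
tcp_rot: [-0.412, 3.114, -0.0]
wrist_force: [1.8, 0.2, 2.9]
width: -0.002
grip_force: 1.2
```

Nearly there. I'll press on until the force shows the hard stop.

Emit:
play_rows --moves '[[[0, 0, 0, 0, 0, 0.01, 0], [0, 0, 0, 0, 0, 0.01, 0], [0, 0, 0, 0, 0, 0, 0], [0, 0, 0, 0, 0, 0, 0]]]'

```text
time: 3.87
tool_pos: [0.5235, -0.1446, 0.0759]
tcp_rot: [-0.412, 3.114, -0.0]
wrist_force: [1.2, 2.5, 6.6]
width: 0.002
grip_force: 2.9
```

Emit:
play_rows --moves '[[[0, 0, 0, 0, 0, 0.01, 0], [0, 0, 0, 0, 0, 0.01, 0], [0, 0, 0, 0, 0, 0, 0], [0, 0, 0, 0, 0, 0, 0]]]'

```text
time: 4.2
tool_pos: [0.5236, -0.1447, 0.0758]
tcp_rot: [-0.412, 3.114, -0.0]
wrist_force: [-3.9, 2.8, 17.6]
width: 0.0
grip_force: 8.8
```

Emit:
play_rows --moves '[[[0, 0, 0, 0, 0, -0.05, 0], [0, 0, 0, 0, 0, -0.2, 0], [0, 0, 0, 0, 0, -0.2, 0], [0, 0, 0, 0, 0, 0, 0], [0, 0, 0, 0, 0, 0, 0]]]'

```text
time: 4.62
tool_pos: [0.5232, -0.1449, 0.1187]
tcp_rot: [-0.412, 3.114, -0.001]
wrist_force: [-0.7, -0.5, 0.5]
width: -0.0
grip_force: 0.0
```

```bash
python3 go.py .5372 -.2845 .115
```

```text
t 4.62 pos [ 0.5232 -0.1449  0.1187] F [-0.7 -0.5  0.5] w -0.0
tool y world deg 105.1 zaxis [ 0.001 -0.001 -1.   ] shift units [ 0.228 -1.384  0.038]
```

Emit:
play_rows --moves '[[[0, 0, 0, 0.04, -0.2, 0, 0], [0, 0, 0, 0.05, -0.3, 0, 0], [0, 0, 0, 0.05, -0.35, 0, 0], [0, 0, 0, 0.05, -0.3, 0, 0], [0, 0, 0, 0.04, -0.235, 0, 0]]]'

```text
time: 5.03
tool_pos: [0.5355, -0.2859, 0.116]
tcp_rot: [0.411, -3.112, -0.002]
wrist_force: [0.7, 1.1, -0.2]
width: -0.001
grip_force: 0.0
```

Emit:
play_rows --moves '[[[0, 0, 0, 0, 0, 0.05, 0], [0, 0, 0, 0, 0, 0.1, 0], [0, 0, 0, 0, 0, 0.08, 0], [0, 0, 0, 0, 0, 0, 0], [0, 0, 0, 0, 0, 0, 0]]]'

```text
time: 5.45
tool_pos: [0.5354, -0.2823, 0.0931]
tcp_rot: [0.414, -3.111, -0.004]
wrist_force: [0.1, -0.4, 0.3]
width: 0.001
grip_force: 0.0
```

```bash
python3 go.py .5372 -.2845 .088
python3 - <<'E'
from workcell import vision
import cv2,numpy as np
s=vision.read_camera('side')['image']
cv2.imwrite('pics/r2.png',cv2.resize(s[190:300,225:365],None,fx=4.5,fy=4.5,interpolation=cv2.INTER_CUBIC)[:,:,::-1])
E
```

```text
t 5.45 pos [ 0.5354 -0.2823  0.0931] F [ 0.1 -0.4  0.3] w 0.001
tool y world deg 105.1 zaxis [-0.004  0.002 -1.   ] shift units [-0.012 -0.026  0.051]
```

View pics/r2.png

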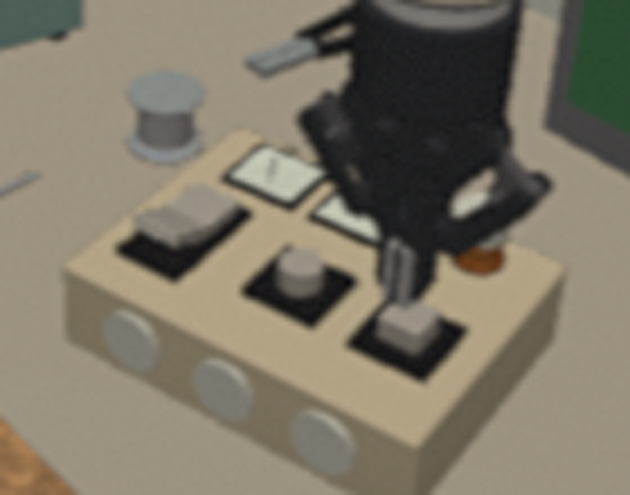

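The rocker has tipped, with its near end now up at (165,220). The fingertips at (405,290) stand over the square cap at (408,325), so I'll press it down.

Emit:
play_rows --moves '[[[0, 0, 0, -0.01, -0.02, 0.06, 0], [0, 0, 0, 0, 0, 0.04, 0], [0, 0, 0, 0, 0, 0.04, 0], [0, 0, 0, 0, 0, 0.03, 0], [0, 0, 0, 0, 0, 0, 0]]]'

```text
time: 5.92
tool_pos: [0.5386, -0.2858, 0.078]
tcp_rot: [-0.412, 3.114, 0.0]
wrist_force: [-0.4, 0.0, -0.0]
width: -0.002
grip_force: 0.0
```

Emit:
play_rows --moves '[[[0, 0, 0, 0, 0, 0.01, 0], [0, 0, 0, 0, 0, 0.01, 0], [0, 0, 0, 0, 0, 0, 0], [0, 0, 0, 0, 0, 0, 0]]]'

```text
time: 6.25
tool_pos: [0.5385, -0.286, 0.0764]
tcp_rot: [-0.412, 3.114, 0.0]
wrist_force: [-0.5, 1.3, 1.3]
width: -0.001
grip_force: 1.0
```

Emit:
play_rows --moves '[[[0, 0, 0, 0, 0, 0.01, 0], [0, 0, 0, 0, 0, 0.01, 0], [0, 0, 0, 0, 0, 0.01, 0], [0, 0, 0, 0, 0, 0, 0], [0, 0, 0, 0, 0, 0, 0]]]'

```text
time: 6.67
tool_pos: [0.5386, -0.2861, 0.0758]
tcp_rot: [-0.412, 3.114, -0.0]
wrist_force: [-4.3, 4.5, 14.8]
width: -0.001
grip_force: 7.4
```

Emit:
play_rows --moves '[[[0, 0, 0, 0, 0, -0.05, 0], [0, 0, 0, 0, 0, -0.2, 0], [0, 0, 0, 0, 0, -0.25, 0], [0, 0, 0, 0, 0, -0.2, 0], [0, 0, 0, -0.04, 0.17, 0, 0]]]'

```text
time: 7.08
tool_pos: [0.5411, -0.2725, 0.1485]
tcp_rot: [-0.408, 3.108, -0.011]
wrist_force: [1.9, -0.8, 0.4]
width: -0.002
grip_force: 0.0
```

Emit:
play_rows --moves '[[[0, 0, 0, -0.08, 0.32, 0, 0], [0, 0, 0, -0.08, 0.32, 0, 0], [0, 0, 0, -0.08, 0.32, 0, 0], [0, 0, 0, -0.08, 0.32, 0, 0], [0, 0, 0, -0.08, 0.32, 0, 0]]]'

```text
time: 7.5
tool_pos: [0.5337, -0.1017, 0.1421]
tcp_rot: [0.411, -3.113, -0.001]
wrist_force: [0.9, 0.5, 0.2]
width: 0.002
grip_force: 0.0
```

Emit:
play_rows --moves '[[[0, 0, 0, -0.08, 0.32, 0, 0], [0, 0, 0, -0.08, 0.32, 0, 0], [0, 0, 0, -0.08, 0.32, 0, 0], [0, 0, 0, -0.08, 0.32, 0, 0], [0, 0, 0, -0.08, 0.32, 0, 0]]]'

```text
time: 7.92
tool_pos: [0.5306, 0.0631, 0.1422]
tcp_rot: [0.412, -3.113, -0.0]
wrist_force: [1.2, 0.7, -0.3]
width: 0.001
grip_force: 0.0
```

Emit:
play_rows --moves '[[[0, 0, 0, -0.08, 0.32, 0, 0], [0, 0, 0, -0.08, 0.32, 0, 0], [0, 0, 0, -0.08, 0.32, 0, 0], [0, 0, 0, -0.08, 0.32, 0, 0], [0, 0, 0.13, 0, 0.1, 0, 0]]]'

```text
time: 8.33
tool_pos: [0.5259, 0.207, 0.1424]
tcp_rot: [0.314, -3.126, -0.002]
wrist_force: [-0.2, -1.1, 0.2]
width: 0.003
grip_force: 0.0
```

Emit:
play_rows --moves '[[[0, 0, 0.13, 0, 0, 0, 0], [0, 0, 0.13, 0, 0, 0, 0], [0, 0, 0.13, 0, 0, 0, 0], [0, 0, 0, 0, 0, 0, 0], [0, 0, 0, 0, 0, 0, 0]]]'

```text
time: 8.75
tool_pos: [0.526, 0.2029, 0.1423]
tcp_rot: [0.008, -3.14, 0.001]
wrist_force: [0.3, -0.6, -0.9]
width: 0.001
grip_force: 0.0
```

```bash
python3 go.py .5285 .2158 .105
python3 - <<'E'
from workcell import vision
import cv2,numpy as np
from h import *
c=vision.read_camera('side');s=c['image'];t=vision.read_camera('top')['image']
a=cv2.resize(s[205:300,225:355],None,fx=3,fy=3,interpolation=cv2.INTER_CUBIC)
b=cv2.resize(t[175:250,265:355],None,fx=4.4,fy=4.4,interpolation=cv2.INTER_CUBIC)
o=np.zeros((364,800,3),np.uint8); o[:a.shape[0],:a.shape[1]]=a[:364]; o[:b.shape[0],400:400+b.shape[1]]=b
cv2.imwrite('pics/r3.png',o[:,:,::-1])
E
```

```text
t 8.75 pos [0.526  0.2029 0.1423] F [ 0.3 -0.6 -0.9] w 0.001
tool y world deg 90.3 zaxis [-0.001 -0.001 -1.   ] shift units [-0.026  0.129  0.373]
```

View pics/r3.png

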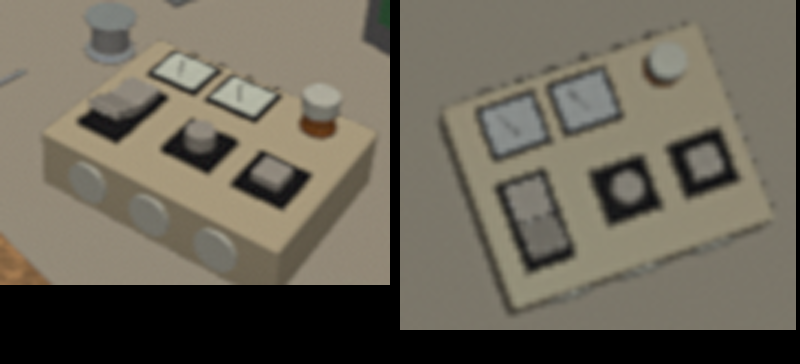

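The rocker is on at (125,95). The square key at (272,172) is visibly lower than the round key, which is still out, and the jar hasn't moved. Next is the bar key.

Emit:
play_rows --moves '[[[0, 0, 0, -0.026, 0.13, 0.1, 0], [0, 0, 0, 0, 0, 0.17, 0], [0, 0, 0, 0, 0, 0.15, 0], [0, 0, 0, 0, 0, 0, 0], [0, 0, 0, 0, 0, 0, 0]]]'

```text
time: 9.27
tool_pos: [0.5283, 0.2158, 0.0998]
tcp_rot: [0.006, -3.139, 0.001]
wrist_force: [0.0, 1.0, -0.1]
width: 0.0
grip_force: 0.0
```

```bash
python3 - <<'E'
from workcell import vision
import cv2
s=vision.read_camera('side')['image']
cv2.imwrite('pics/r4.png',cv2.resize(s[130:215,165:260],None,fx=5,fy=5,interpolation=cv2.INTER_CUBIC)[:,:,::-1])
E
python3 go.py .5285 .2158 .092
```

```text
t 9.32 pos [0.5293 0.2161 0.1009] F [ 1.  -0.9  1. ] w -0.002
tool y world deg 90.2 zaxis [-0.001 -0.    -1.   ] shift units [ 0.007 -0.003  0.089]
```

View pics/r4.png

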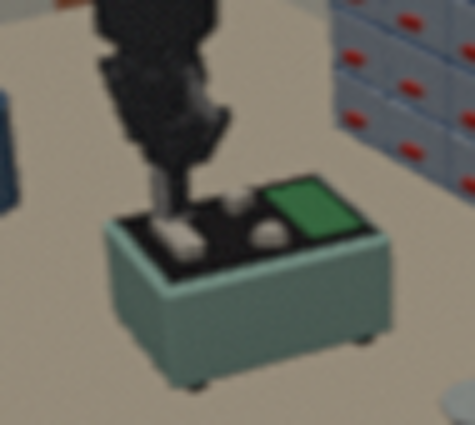

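The tips at (170,212) hang over the bar at (178,238), clear of the triangular keys. I'll press to the stop and hold.

Emit:
play_rows --moves '[[[0, 0, 0, 0, 0, 0.05, 0], [0, 0, 0, 0, 0, 0.04, 0], [0, 0, 0, 0, 0, 0.04, 0], [0, 0, 0, 0, 0, 0.03, 0], [0, 0, 0, 0, 0, 0.02, 0]]]'

```text
time: 9.73
tool_pos: [0.5304, 0.2162, 0.0857]
tcp_rot: [-0.005, 3.14, 0.001]
wrist_force: [-7.3, -2.6, 24.2]
width: 0.002
grip_force: 12.0
```

Emit:
play_rows --moves '[[[0, 0, 0, 0, 0, 0.01, 0], [0, 0, 0, 0, 0, 0, 0], [0, 0, 0, 0, 0, 0, 0]]]'

```text
time: 9.98
tool_pos: [0.5304, 0.2162, 0.0858]
tcp_rot: [-0.005, 3.14, 0.001]
wrist_force: [-6.3, -1.5, 18.7]
width: -0.002
grip_force: 9.3
```

Emit:
play_rows --moves '[[[0, 0, 0, 0, 0, 0, 0], [0, 0, 0, 0, 0, 0, 0], [0, 0, 0, 0, 0, 0, 0], [0, 0, 0, 0, 0, 0, 0], [0, 0, 0, 0, 0, 0, 0]]]'

```text
time: 10.4
tool_pos: [0.5304, 0.2162, 0.0858]
tcp_rot: [-0.005, 3.14, 0.001]
wrist_force: [-6.6, -2.2, 18.0]
width: -0.001
grip_force: 9.2
```

Emit:
play_rows --moves '[[[0, 0, 0, 0, 0, 0, 0], [0, 0, 0, 0, 0, 0, 0], [0, 0, 0, 0, 0, 0, 0], [0, 0, 0, 0, 0, 0, 0], [0, 0, 0, 0, 0, -0.05, 0]]]'

```text
time: 10.82
tool_pos: [0.5302, 0.2162, 0.089]
tcp_rot: [-0.005, 3.14, 0.001]
wrist_force: [0.3, 0.1, 3.3]
width: 0.0
grip_force: 1.4
```

Emit:
play_rows --moves '[[[0, 0, 0, 0, 0, -0.2, 0], [0, 0, 0, 0, 0, -0.25, 0], [0, 0, 0, 0, 0, -0.25, 0], [0, 0, 0, 0, 0, -0.25, 0], [0, 0, 0, 0, 0, -0.2, 0]]]'

```text
time: 11.23
tool_pos: [0.5298, 0.2159, 0.2042]
tcp_rot: [-0.005, 3.14, 0.001]
wrist_force: [0.4, 0.3, -0.5]
width: 0.002
grip_force: 0.0
```

Emit:
play_rows --moves '[[[0, 0, 0, 0, 0, 0, 0], [0, 0, 0, 0, 0, 0, 0], [0, 0, 0, 0, 0, 0, 0], [0, 0, 0, 0, 0, 0, 0], [0, 0, 0, 0, 0, 0, 0]]]'

```text
time: 11.65
tool_pos: [0.5283, 0.2154, 0.2003]
tcp_rot: [0.005, -3.138, 0.002]
wrist_force: [-0.2, -0.4, -0.4]
width: 0.002
grip_force: 0.0
```

Run:
```python
from workcell import vision
import cv2
s=vision.read_camera('side')['image']
cv2.imwrite('pics/r5.png',cv2.resize(s[130:300,130:360],None,fx=3.4,fy=3.4,interpolation=cv2.INTER_CUBIC)[:,:,::-1])
```

```text
(no output)
```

View pics/r5.png

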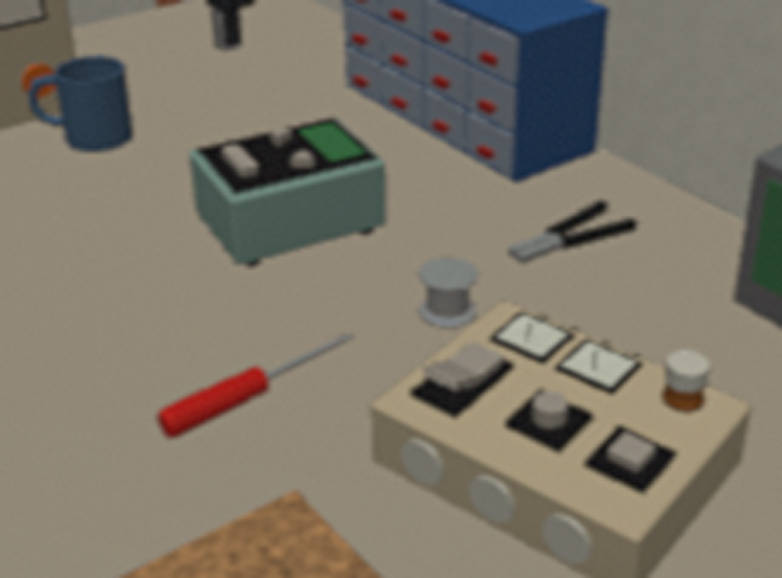

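The bar key is back up at (240,160). The rocker is on at (465,365), the square key is down at (632,450), the round key is out at (550,408), and the loose things in view haven't moved.

```bash
python3 -c "
from workcell import bot
print(bot.finish_job())"
```

```text
the job is handed in; nothing more can be done
None
```

The job is handed in: rocker tipped fully on, square key pushed fully down, then bar key held down for about a second and released, with the other keys and the loose things left alone, at about 12 s on the robot's clock.

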